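Lock the photometer's lamp carriage

TASK

Push the photometer's lamp carriage fully home along its rails, then lock it there with its bayonet cap: press the cap down against its spring, turn it a quarter turn clockwise as far as it goes, and let it spring back up into its seat. Leave the other things on the bench as they stand.

Things in the scene. Friction and masses are not known exactly. Their poses are not given: they have to be found in the camera images.
- photometer: Cream instrument base fixed to the bench, 400 mm long (x), 190 wide (y); bed top 50 mm above the bench. Origin at bench height, under the cap's axis as it is when the carriage is home. x = direction in which the carriage is pushed home (away from the robot, up to 20 deg askew), z up. Two rails at y = +-56 mm, tops at 62 mm. A grey optics block, top 112 mm high, fills x = 125 to 200 mm.
- carriage (a joint): How far (m) the lamp carriage is drawn out from home, toward the robot: 0 = home at its stop, 0.09 = fully out. About 3 N of friction; it stays where left. Aluminium plate 162 x 98 mm, top 64 mm above the bench, carrying from near to far: push plate, collar with cap, dark finned lamp house (53 to 97 mm beyond the cap's axis, top 94 mm above the bench).
- push_face (a point): Centre of the near face of the carriage's upright push plate: 84 mm wide, 8 mm thick, from 62 to 90 mm above the bench; this point 77 mm above the bench, 70 mm nearer than the cap's axis. Axes as the photometer's: push along +x. In front of it the bed (50 mm high, rails 62) goes on for 60 mm or more.
- cap_face (a point): On the cap's axis, in the upper face of its black disc (72 mm diameter, 6 thick), 113 mm above the bench while the cap is up; moves with the cap. On the disc stands a plain metal wing bar to turn it by: 62 mm long (this point's x), 12 thick (y), 26 high. z up. The bar lies along the carriage's travel when unlocked, across it when locked. Below is a steel collar, 68 mm diameter, top at 92 mm.
- cap_press (a joint): How far (m) the cap is pressed down: 0 = up (start), 0.014 = bottom. Spring 4.2 N at 0, plus 350 N/m (9 N at the bottom). Unless the carriage is within about 3 mm of home, a bolt stops it at 0.002. It turns only when pressed 0.009 or more (aim for 0.010 to 0.013). Let go at full turn it rises to 0.005: seated. Let go part-way it stays at 0.009 under the collar's lip, not locked.
- cap_turn (a joint): Turn of the cap (rad), growing clockwise seen from above: 0 to 0.06 unlocked (start), 1.5 = locked; firm stops at both ends. Friction about 0.02 N m, a little more while the spring presses the pins on the collar's lip.
- reagent_bottle: Bystander: amber bottle, 60 mm diameter, 130 mm high, standing to the left of the photometer. Origin at centre of its underside.
- beaker: Bystander: glass beaker, 68 mm diameter, 85 mm high, to the right of the photometer. Origin at centre of its underside.
- cuvette_rack: Bystander: grey open rack 120 x 60 x 40 mm, to the right of the photometer, beyond the beaker. Origin at centre of its underside.

How it is judged:
By the outcome, as a careful person would: the job done as asked, in the order asked, and still so for the second after the job is handed in, with the robot touching nothing.
It also fails if it takes over 53 s, if anything falls off the work surface, if the arm or the gripper's body presses on something with over 40 N, if the wrist force passes 120 N, or if a joint passes its speed limit or range.

ROBOT

A 6-joint arm with a two-finger parallel gripper is mounted at the origin on the work surface. World frame = base frame: x ahead of the robot, y to its left, z up, the work surface at z = 0. Lengths are in m, angles in rad, forces in N, time in s.
With the tool pointing down it reaches from about 0.4 to 0.825 m from the base axis. Payload 7 kg.
Tool frame: the origin (TCP) lies between the finger pads; the fingertips stand arm.nose_length ahead of it and the grasp point (between the pads) is the TCP (arm.nose_length is the distance from the TCP to the fingertips, in m); x points along the fingers, z is the direction in which the jaws open and shut, and the axes are right-handed (so a half turn about x gives the same grasp; the last joint's range is limited). The gripper opens to 88 mm and grips with 3 to 60 N. Pads are 19 mm wide; open, the fingers measure 130 mm over their backs; the gripper's body (78 mm by 193 mm) begins 47 mm behind the grasp point.
Start: joints at [1.425, 0.359, 0.012, 0, -1.224, -0.288], TCP at [0.284, 0.612, 0.246] pointing down, gripper open.
Joint ranges: [-3.07, 3.07], [-1.43, 2.12], [-1.02, 1.25], [-3.03, 1.67], [-3.05, -0], [-3.03, 3.03]. Speed limits (rad/s): [2.39, 2.39, 3.01, 3.14, 3.14, 3.14].

INTERFACE

Orientations are given as [roll, pitch, yaw] about the fixed x, y, z axes, in that order (R = Rz(yaw) Ry(pitch) Rx(roll)).
In Python, from station import arm, viewer, spotter gives the robot as it stands.
- The arm moves only by the shell command python3 -m handwheel 'ROWS' [FORCE]. ROWS is a JSON object of lists of equal length, an entry for each row: "gripper": the gripper command: -1 is shut, 1 is fully open, values between are in proportion; "travel": the shift along the world's x, y, z each as a share of 500 mm, from -1 to 1, a list of three; "spin": the turn about the world's z as a share of 45 degrees, from -1 to 1. A call has 1 to 20 rows; each row is the pose to reach, as a shift and turn from the pose commanded when the call began; what a row does not reach only later rows make up. A row lasts 1/10 s, in which the tool goes at most 50 mm and 8.59 degrees, less where a joint would pass 70% of its speed; a pose out of reach is approached as far as the arm can. A call with a number of a shift or a turn outside -1 to 1 is refused whole. A call with a gripper value outside its range is refused whole. The fingers move at their own pace and stop on an object; FORCE is the grip in N (left out, the last holds). Time passes only in rows, so rows that repeat a pose let the fingers close. It gives the time, the measured TCP pose, the force and the opening at its end, in the units of the state.
- arm.get_state(): the state, without advancing time (a new reading comes with each control period).
- viewer.grab_frame(name): name is "scene" or "top" or "wrist"; returns a dict with "pixels" (384x512x3 uint8, blue, green, red), "fx", "fy", "cx", "cy" (pixels), "eye" and "attitude" of the camera in the world. Camera axes: x right, y down, z forward; pixel columns grow to the right and rows downward; lengths in m; the calibration is good to about 2 mm. A picture is of the moment at which its call begins. There is no depth.
- arm.job_done(): hands the job in, once; it reports no verdict.
Trained networks look in the newest picture that a camera, given by its name, has taken for a name from the list of things; names that differ only in an ending like _2 or _b are one class to them, and where a whole thing is asked for, a point or a joint stands for the part that bears it (a point fixed in the world has none). Each returns a list of dicts, best first, with "conf" (0 to 1); they miss things now and then, are a little off and sometimes report something else, mostly with a low value. They report only what shows in the picture. A call takes as long as a camera call.
- spotter.spot_in(camera, label): "rect" ([left, top, right, bottom] in pixels, round what is visible of it).
- spotter.tip_of(camera, label): "at" ([column, row] in pixels: a listed point, or the origin of a listed thing).
The state is a dict: "t": time; "q": joint angles; "qd": joint speeds; "joint_efforts": joint torques, N m; "eef_pos": TCP position; "ee_rot": TCP orientation; "force": force on the tool from outside, world axes, zero at the start; "moment": the same for the moment, N m; "width": finger opening in m.
Only numpy, scipy, OpenCV 4.12 (cv2) and the standard library are available. Lean on these libraries where they do the work, as an engineer would, in place of code of your own. Each camera call takes 0.05 s, during which the arm holds its last target.

## Working session

There is one attempt and no reset: what is moved stays moved. The work goes in short steps, Python scripts to look and compute and a shell command to move; the robot and the scene stay as the last step left them, time stands still between calls to the robot, and variables do not carry over. Pictures are saved under pics/ and viewed, and the job is handed in when it is done.

```bash
ls; mkdir -p pics
cat > h.py <<'E'
import numpy as np, cv2
from station import arm, viewer, spotter
def shot(cam,name):
    f=viewer.grab_frame(cam); cv2.imwrite(f'pics/{name}.png',f['pixels']); return f
def R(f):
    a=np.array(f['attitude'],float)
    if a.shape==(3,3): return a
    from scipy.spatial.transform import Rotation as Ro
    return Ro.from_euler('xyz',a).as_matrix() if a.size==3 else Ro.from_quat(a).as_matrix()
def world(f,px,z):
    d=R(f)@np.array([(px[0]-f['cx'])/f['fx'],(px[1]-f['cy'])/f['fy'],1]); e=np.array(f['eye'])
    return e+d*(z-e[2])/d[2]
def pix(f,p):
    c=R(f).T@(np.array(p)-np.array(f['eye'])); return [f['fx']*c[0]/c[2]+f['cx'],f['fy']*c[1]/c[2]+f['cy']]
E
python3 - <<'E'
from h import *
s=arm.get_state(); print(s['t'],s['eef_pos'],s['ee_rot'],s['force'],s['width'],arm.nose_length)
for c in ['top','scene']:
    f=shot(c,c+'0'); print(c,f['eye'],f['attitude'],f['fx'])
    for l,z in [('photometer',0),('push_face',.077),('cap_face',.113),('reagent_bottle',0),('beaker',0),('cuvette_rack',0)]:
        for r in spotter.tip_of(c,l)[:2]: print(l,r['conf'],np.round(r['at'],1),np.round(world(f,r['at'],z),4))
print(arm.get_state()['t'])
E
```

```text
pics
0.0 [0.28355928 0.61206571 0.24462772] [ 0.07474253  1.56917261 -1.930036  ] [-0.2336275   0.55609129 -0.59737713] 0.08750474108256873 0.019
top [ 0.53905455 -0.01210464  0.82936457] [-3.05844898  0.01398631 -1.59415124] 385.96729060305813
photometer 0.81 [290.4 193.2] [ 0.6008 -0.0675  0.    ]
push_face 0.58 [298.6 249.3] [ 0.4862 -0.0749  0.077 ]
cap_face 0.93 [293.4 208.7] [ 0.5635 -0.0647  0.113 ]
cap_face 0.59 [203.9 244.4] [0.5016 0.1022 0.113 ]
reagent_bottle 0.69 [201.6 244.4] [0.4958 0.1252 0.    ]
cuvette_rack 0.91 [391.2 165.9] [ 0.6546 -0.2865  0.    ]
scene [1.13977926 0.3828877  0.81236969] [-2.39857719  0.01471203  2.15467297] 447.1416824867947
photometer 0.81 [235.9 211.2] [ 0.6077 -0.0587  0.    ]
push_face 0.65 [259.2 155.9] [ 0.4856 -0.0717  0.077 ]
cap_face 0.65 [241.2 163.7] [ 0.5611 -0.0693  0.113 ]
reagent_bottle 0.72 [324. 215.] [0.505  0.1228 0.    ]
beaker 0.61 [209.  150.6] [ 0.4728 -0.2456  0.    ]
cuvette_rack 0.9 [148.7 185. ] [ 0.6566 -0.2943 -0.    ]
0.7
```

```bash
python3 -c "
import cv2
for c in ['top','scene']:
    i=cv2.imread(f'pics/{c}0.png'); cv2.imwrite(f'pics/{c}0z.png',cv2.resize(i[100:330,150:420] if c=='top' else i[80:300,130:400],None,fx=2.6,fy=2.6,interpolation=cv2.INTER_CUBIC))"
```

```text
(no output)
```

View pics/top0z.png

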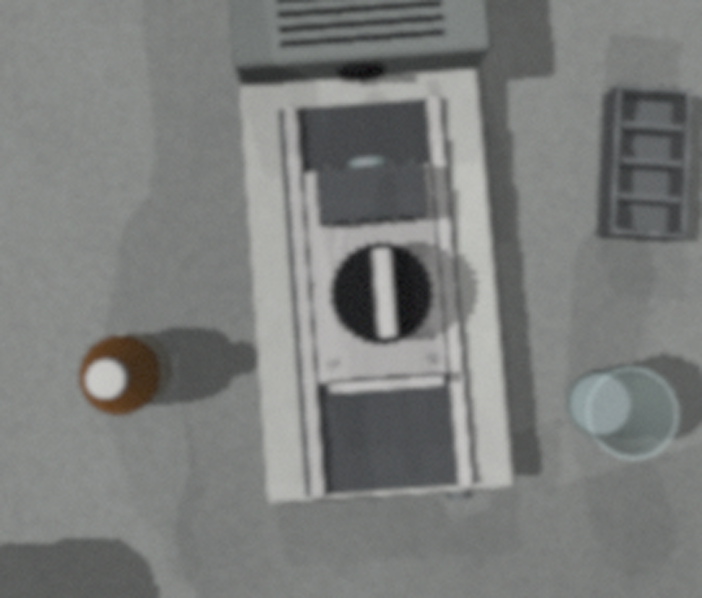

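View pics/scene0z.png

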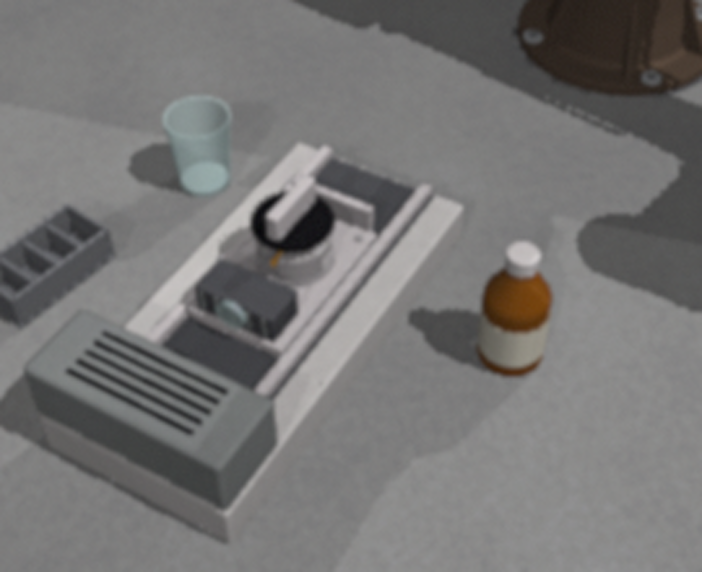

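Run:
```python
from h import *
f=viewer.grab_frame('top')
g=lambda u,v,z: world(f,(150+u/2.6,100+v/2.6),z)
nl,nr,fl,fr=[g(*p,.05) for p in [(268,500),(512,485),(240,85),(478,70)]]
print(nl,nr,fl,fr)
for a,b in [(nl,fl),(nr,fr)]: d=b-a; print(np.degrees(np.arctan2(d[1],d[0])),np.hypot(*d[:2]))
d=nl-nr; print('y axis',np.degrees(np.arctan2(-d[0],d[1])),np.hypot(*d[:2]))
a,b=g(388,336,.139),g(380,250,.139); d=b-a; print('bar',(a+b)/2,np.degrees(np.arctan2(d[1],d[0])),np.hypot(*d[:2]))
print('disc',g(382,292,.113))
print('rails', [g(*p,.062) for p in [(316,490),(288,110),(465,486),(434,98)]])
p1,p2=g(330,385,.09),g(445,380,.09); print('plate top',p1,p2)
```

```text
[0.40185678 0.01563901 0.05      ] [ 0.40918532 -0.17036216  0.05      ] [0.724045   0.03071579 0.05      ] [ 0.73105258 -0.15715907  0.05      ]
2.679198536591417 0.32254078920622103
2.348972239474949 0.3221379394112644
y axis 2.256315715106201 0.18614548059245128
bar [ 0.55539306 -0.07017752  0.139     ] 3.515566512451945 0.05914528112150656
disc [ 0.55664251 -0.07097182  0.113     ]
rails [array([ 0.4105899 , -0.02101093,  0.062     ]), array([ 0.70050879, -0.00679397,  0.062     ]), array([ 0.41118908, -0.13276241,  0.062     ]), array([ 0.7069581 , -0.12007873,  0.062     ])]
plate top [ 0.49034545 -0.03284493  0.09      ] [ 0.4920765  -0.11671418  0.09      ]
```

Run:
```python
from h import *
from scipy.spatial.transform import Rotation as Ro
s=arm.get_state(); M=Ro.from_euler('xyz',s['ee_rot']).as_matrix(); print(M.round(3)); print(np.degrees(np.arctan2(M[1,2],M[0,2])),s['q'],s['t'])
```

```text
[[ 0.     0.907 -0.42 ]
 [ 0.    -0.42  -0.907]
 [-1.     0.    -0.   ]]
-114.85394208623582 [ 1.42507620e+00  3.58550361e-01  1.19280698e-02  3.02516845e-05
 -1.22410363e+00 -2.88073278e-01] 0.75
```

```bash
python3 -m handwheel '{"gripper":[-1,-1,-1,-1,-1,-1,-1,-1,-1,-1],"travel":[[0.25,-0.8,0],[0.25,-0.8,0],[0.25,-0.8,0],[0.25,-0.8,0],[0.25,-0.8,0],[0.25,-0.8,0],[0.25,-0.8,0],[0.25,-0.8,0],[0.25,-0.8,0],[0.25,-0.8,0]],"spin":[0.608,0.608,0.608,0.608,0.608,0.608,0.608,0.608,0.608,0.608]}' 30; python3 -c "
from h import *
s=arm.get_state();print(s['q'],s['eef_pos'],s['t'])"
```

```text
t: 1.75
eef_pos: [0.4091, 0.2101, 0.246]
ee_rot: [2.367, 1.57, 0.837]
force: [-0.4, 1.6, -0.2]
width: 0.0131
[ 9.04669105e-01 -4.62587947e-03 -4.39578176e-01  6.22658040e-05
 -1.13501654e+00  7.06767418e-01] [0.40908566 0.21006917 0.24601771] 1.75
```

```bash
python3 -m handwheel '{"gripper":[-1,-1,-1,-1,-1,-1,-1,-1,-1,-1,-1,-1],"travel":[[0.062,-0.572,0],[0.062,-0.572,0],[0.062,-0.572,0],[0.062,-0.572,0],[0.062,-0.572,0],[0.062,-0.572,-0.1],[0.062,-0.572,-0.2],[0.062,-0.572,-0.28],[0.062,-0.572,-0.304],[0.062,-0.572,-0.304],[0.062,-0.572,-0.304],[0.062,-0.572,-0.304]],"spin":[0,0,0,0,0,0,0,0,0,0,0,0]}'; python3 -c "
from h import *
from scipy.spatial.transform import Rotation as Ro
f=shot('top','top1');f=shot('scene','scene1')
s=arm.get_state(); M=Ro.from_euler('xyz',s['ee_rot']).as_matrix()
print(s['q'],s['eef_pos'],s['t'],np.degrees(np.arctan2(M[1,2],M[0,2])))
i=cv2.imread('pics/scene1.png'); cv2.imwrite('pics/scene1z.png',cv2.resize(i[20:300,100:420],None,fx=2.1,fy=2.1))"
```

```text
t: 2.95
eef_pos: [0.4411, -0.0729, 0.095]
ee_rot: [1.705, 1.568, 0.178]
force: [-0.1, -0.2, 1.5]
width: 0.0006
[ 2.79587522e-01  1.45770149e-01 -6.77836159e-01  1.74398882e-04
 -7.44236571e-01  1.33541154e+00] [ 0.44079494 -0.07303707  0.09490534] 3.05 -87.45998178293289
```

View pics/scene1z.png

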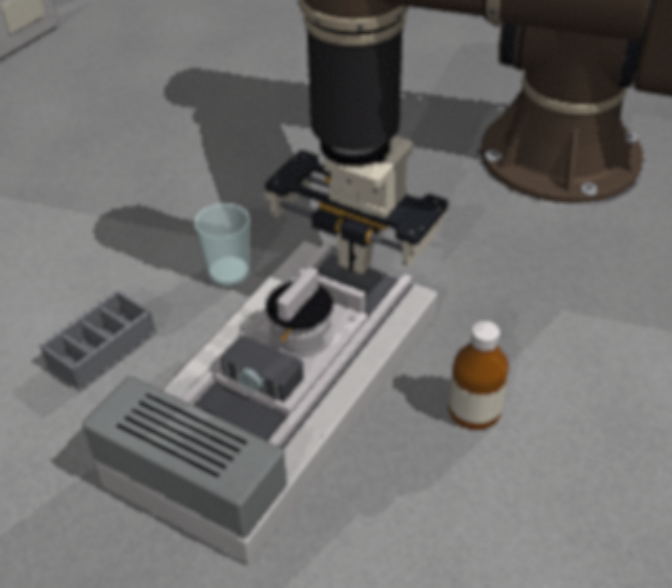

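```bash
python3 -m handwheel '{"gripper":[-1,-1,-1,-1,-1,-1,-1,-1,-1,-1,-1],"travel":[[0.03,0,0],[0.05,0,0],[0.06,0,0],[0.075,0.001,0],[0.09,0.001,0],[0.105,0.002,0],[0.12,0.002,0],[0.13,0.002,0],[0.14,0.003,0],[0.145,0.003,0],[0.145,0.003,0]],"spin":[0,0,0,0,0,0,0,0,0,0,0]}'
python3 - <<'E'
from h import *
f=shot('top','top2')
for l,z in [('push_face',.077),('cap_face',.113)]:
    for r in spotter.tip_of('top',l)[:1]: print(l,r['conf'],world(f,r['at'],z))
s=arm.get_state();print(s['t'],s['eef_pos'],s['force'])
i=f['pixels']; cv2.imwrite('pics/top2z.png',cv2.resize(i[60:330,150:420],None,fx=2.2,fy=2.2,interpolation=cv2.INTER_CUBIC))
E
```

```text
t: 4.15
eef_pos: [0.5128, -0.0721, 0.0935]
ee_rot: [1.341, 1.57, -0.186]
force: [-1.3, -0.2, -0.5]
width: 0.0007
cap_face 0.78 [ 0.59602395 -0.06435561  0.113     ]
4.3 [ 0.51278585 -0.07206814  0.09382919] [-0.51071309 -1.37060845  0.02284588]
```

View pics/top2z.png

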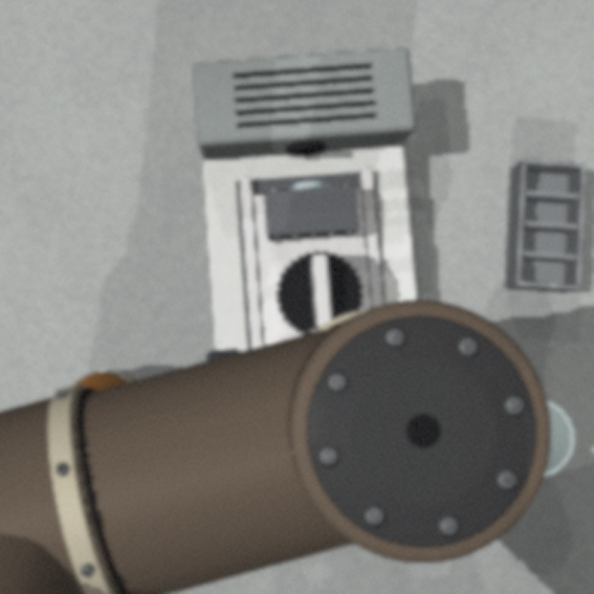

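```bash
python3 -m handwheel '{"gripper":[-1,-1,-1,-1],"travel":[[0.006,0,0],[0.012,0,0],[0.018,0.001,0],[0.018,0.001,0]],"spin":[0,0,0,0]}'; python3 -m handwheel '{"gripper":[-1,-1],"travel":[[0.006,0,0],[0.006,0,0]],"spin":[0,0]}'
```

```text
t: 4.7
eef_pos: [0.5219, -0.0716, 0.0937]
ee_rot: [1.188, 1.57, -0.339]
force: [-0.5, -0.6, 0.6]
width: 0.0006
t: 4.9
eef_pos: [0.5235, -0.0717, 0.0934]
ee_rot: [-1.502, 1.569, -3.03]
force: [-4.9, 1.0, 4.2]
width: 0.0006
```

```bash
python3 -m handwheel '{"gripper":[-1,-1],"travel":[[0.006,0,0],[0.006,0,0]],"spin":[0,0]}';python3 -m handwheel '{"gripper":[-1,-1],"travel":[[0.006,0,0],[0.006,0,0]],"spin":[0,0]}'
```

```text
t: 5.1
eef_pos: [0.5237, -0.072, 0.0929]
ee_rot: [-1.539, 1.564, -3.067]
force: [-13.0, 2.0, 9.0]
width: 0.0005
t: 5.3
eef_pos: [0.5238, -0.0722, 0.0924]
ee_rot: [-1.544, 1.559, -3.072]
force: [-21.9, 5.0, 15.9]
width: 0.0004
```

```bash
python3 -m handwheel '{"gripper":[-1,-1,1,1,1,1,1,1],"travel":[[-0.05,0,0],[-0.05,0,0],[-0.05,0,0.1],[-0.05,0,0.2],[-0.05,0,0.26],[0.05,0,0.26],[0.05,0,0.26],[0.05,0,0.26]],"spin":[0,0,0,0,0,0,0,0]}'
python3 - <<'E'
from h import *
for c in ['wrist','scene']:
    f=shot(c,c+'3')
    for l,z in [('push_face',.077),('cap_face',.113),('photometer',0)]:
        for r in spotter.tip_of(c,l)[:1]: print(c,l,r['conf'],r['at'],world(f,r['at'],z))
s=arm.get_state();print(s['t'],s['eef_pos'],s['force'])
E
```

```text
t: 6.1
eef_pos: [0.5565, -0.0715, 0.223]
ee_rot: [1.374, 1.571, -0.153]
force: [-0.9, -0.8, -0.2]
width: 0.0428
wrist push_face 0.63 [250.5, 202.9] [ 0.53784791 -0.06952702  0.077     ]
wrist cap_face 0.85 [249.2, 133.1] [ 0.60615691 -0.06611178  0.113     ]
wrist photometer 0.64 [252.6, 123.3] [ 0.6045591  -0.06837294  0.        ]
scene push_face 0.88 [249.6, 170.3] [ 0.53894495 -0.06311224  0.077     ]
scene cap_face 0.56 [231.6, 177.6] [ 0.60845241 -0.0616467   0.113     ]
scene photometer 0.83 [234.4, 212.0] [ 0.6116799  -0.06021719  0.        ]
6.5 [ 0.55498298 -0.07155597  0.22383831] [0.16186637 0.39902618 0.7208582 ]
```

View pics/wrist3.png

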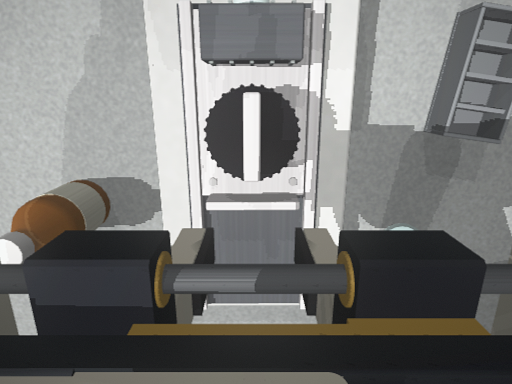

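View pics/scene3.png

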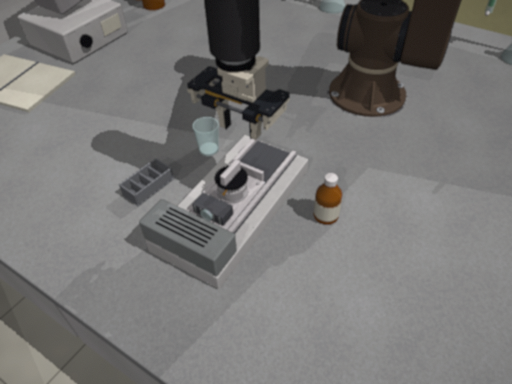

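Run:
```python
from h import *
f=viewer.grab_frame('wrist')
print(world(f,(252,133),.113)); a=world(f,(252,93),.139);b=world(f,(251.5,181),.139);d=a-b
print(a,b,np.hypot(*d[:2]),np.degrees(np.arctan2(d[1],d[0])))
from scipy.spatial.transform import Rotation as Ro
s=arm.get_state(); M=Ro.from_euler('xyz',s['ee_rot']).as_matrix(); print(s['eef_pos'],np.degrees(np.arctan2(M[1,2],M[0,2])),s['q'][5],M[:,0])
# image of line of known direction
```

```text
[ 0.60480592 -0.06830586  0.113     ]
[ 0.63394919 -0.06721231  0.139     ] [ 0.5735466  -0.06941509  0.139     ] 0.06044274155189861 2.088560395637483
[ 0.5550321  -0.0715527   0.22380643] -87.48852460983962 1.392956199723699 [ 4.16507522e-04  4.00073033e-05 -9.99999912e-01]
```

```bash
python3 -m handwheel '{"gripper":[1,1,1,1,1,1,1,1],"travel":[[0.098,0.006,0],[0.098,0.006,0],[0.098,0.006,-0.08],[0.098,0.006,-0.14],[0.098,0.006,-0.16],[0.098,0.006,-0.177],[0.098,0.006,-0.177],[0.098,0.006,-0.177]],"spin":[0,0,0,0,0,0,0,0]}' 25
python3 - <<'E'
from h import *
f=shot('wrist','wrist4');f=shot('scene','scene4');i=f['pixels']; cv2.imwrite('pics/scene4z.png',cv2.resize(i[60:290,120:350],None,fx=2.5,fy=2.5,interpolation=cv2.INTER_CUBIC))
s=arm.get_state();print(s['t'],s['eef_pos'],s['force'])
E
```

```text
t: 7.35
eef_pos: [0.605, -0.0685, 0.1364]
ee_rot: [1.53, 1.569, 0.003]
force: [-0.2, 0.2, 0.2]
width: 0.0878
7.45 [ 0.60505157 -0.06844591  0.13655453] [-0.27422153 -0.01802134  1.59487308]
```

View pics/scene4z.png

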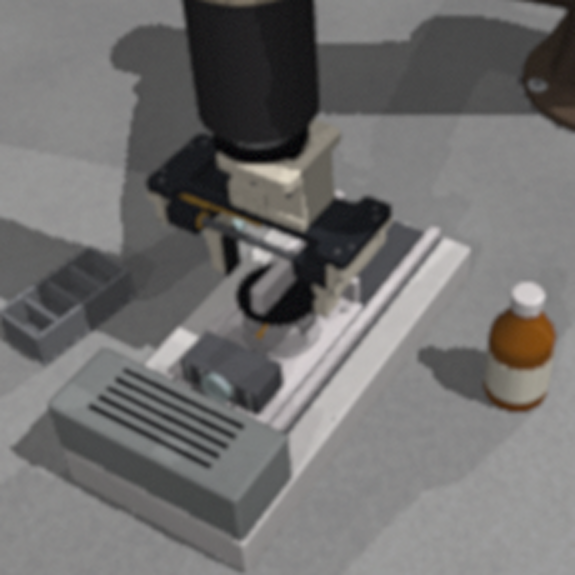

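View pics/wrist4.png

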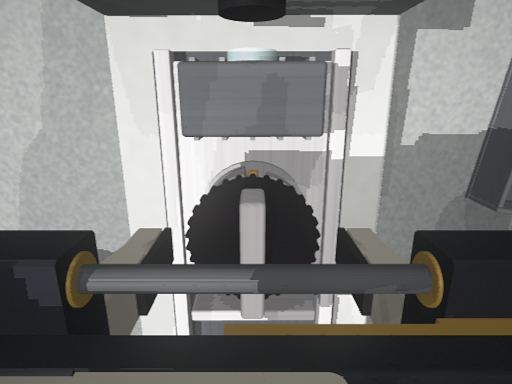

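```bash
python3 -m handwheel '{"gripper":[-1,-1,-1,-1,-1,-1,-1,-1,-1,-1,-1,-1],"travel":[[0,0,0],[0,0,0],[0,0,0],[0,0,0],[0,0,0],[0,0,0],[0,0,0],[0,0,0],[0,0,0],[0,0,0],[0,0,0],[0,0,0]],"spin":[0,0,0,0,0,0,0,0,0,0,0,0]}' 25
```

```text
t: 8.65
eef_pos: [0.6042, -0.0679, 0.135]
ee_rot: [2.928, 1.57, 1.401]
force: [-1.0, 5.0, 1.5]
width: 0.0117
```

```bash
python3 -m handwheel '{"gripper":[-1,-1,-1,-1],"travel":[[0,0.002,-0.008],[0,0.002,-0.016],[0,0.002,-0.024],[0,0.002,-0.024]],"spin":[0,0,0,0]}' 25
```

```text
t: 9.05
eef_pos: [0.6043, -0.0678, 0.1229]
ee_rot: [0.228, 1.57, -1.299]
force: [-2.6, 2.3, 6.8]
width: 0.0119
```

```bash
python3 -m handwheel '{"gripper":[-1,-1,-1],"travel":[[0,0,-0.002],[0,0,-0.002],[0,0,-0.002]],"spin":[0,0,0]}'
python3 - <<'E'
from h import *
F=[]
for k in range(3):
    f=shot('wrist','wrist5');s=arm.get_state();F.append(list(s['force'])+list(s['eef_pos']))
print(np.round(F,4))
E
```

```text
t: 9.35
eef_pos: [0.6043, -0.0677, 0.1224]
ee_rot: [0.764, 1.57, -0.763]
force: [-2.8, 3.1, 7.2]
width: 0.0118
[[-2.4974  1.8291  7.4542  0.6043 -0.0677  0.1224]
 [-2.5428  1.1972  6.9479  0.6043 -0.0677  0.1225]
 [-3.2775  1.5093  6.7344  0.6043 -0.0678  0.1224]]
```

View pics/wrist5.png

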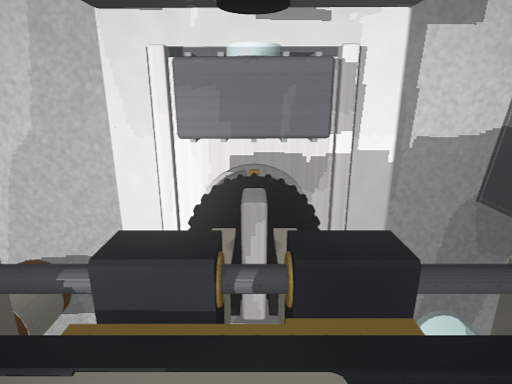

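```bash
python3 -m handwheel '{"gripper":[-1,-1,-1],"travel":[[0,0,-0.003],[0,0,-0.003],[0,0,-0.003]],"spin":[0,0,0]}'
python3 - <<'E'
from h import *
F=[]
for k in range(4):
    f=shot('scene','scene6');s=arm.get_state();F.append(list(s['force'])+list(s['eef_pos']))
print(np.round(F,4)); i=f['pixels']; cv2.imwrite('pics/scene6z.png',cv2.resize(i[130:260,180:310],None,fx=4.5,fy=4.5,interpolation=cv2.INTER_CUBIC))
E
```

```text
t: 9.8
eef_pos: [0.6044, -0.0677, 0.121]
ee_rot: [0.824, 1.57, -0.703]
force: [-3.1, 1.9, 7.6]
width: 0.0121
[[-2.4997  2.276   7.605   0.6043 -0.0677  0.1211]
 [-2.8338  1.186   7.5138  0.6043 -0.0678  0.121 ]
 [-3.7502  1.1453  7.3684  0.6043 -0.0678  0.1211]
 [-2.3759  2.063   7.4059  0.6043 -0.0678  0.121 ]]
```

View pics/scene6z.png

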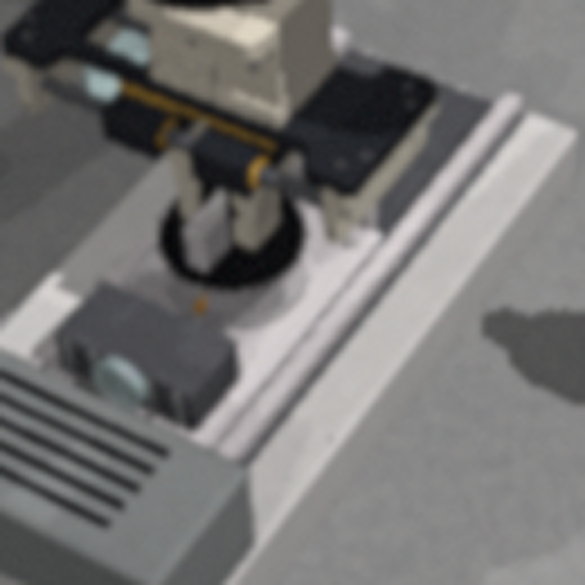

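```bash
python3 -m handwheel '{"gripper":[-1,-1,-1],"travel":[[0,0,-0.003],[0,0,-0.003],[0,0,-0.003]],"spin":[0,0,0]}'
python3 - <<'E'
from h import *
F=[]
for k in range(4):
    f=viewer.grab_frame('scene');s=arm.get_state();F.append(list(s['force'])+list(s['eef_pos'])+list(s['moment']))
print(np.round(np.mean(F,0),4));
E
```

```text
t: 10.3
eef_pos: [0.6045, -0.0678, 0.1208]
ee_rot: [1.103, 1.569, -0.423]
force: [-6.4, 2.3, 16.9]
width: 0.0116
[-6.21490e+00  3.33050e+00  1.64231e+01  6.04500e-01 -6.78000e-02
  1.20800e-01  1.12240e+00  2.50310e+00 -1.53000e-02]
```

```bash
python3 -m handwheel '{"gripper":[-1,-1,-1,-1,-1],"travel":[[0,0,0.006],[0,0,0.006],[0,0,0.006],[0,0,0.006],[0,0,0.006]],"spin":[0,0,-0.06,-0.12,-0.2]}'
python3 - <<'E'
from h import *
s=arm.get_state();print(np.round([*s['force'],*s['eef_pos'],*s['moment'],s['q'][5]],4));
E
```

```text
t: 11.0
eef_pos: [0.6043, -0.0677, 0.1225]
ee_rot: [0.982, 1.57, -0.704]
force: [-2.2, 2.7, 7.8]
width: 0.0117
[-2.2123e+00  2.6872e+00  7.7670e+00  6.0430e-01 -6.7700e-02  1.2250e-01
  8.2860e-01  1.1052e+00 -4.2000e-03  1.2458e+00]
```

```bash
python3 -m handwheel '{"gripper":[-1,-1,-1,-1,-1,-1,-1,-1,-1,-1],"travel":[[0,0,0],[0,0,0],[0,0,0],[0,0,0],[0,0,0],[0,0,0],[0,0,0],[0,0,0],[0,0,0],[0,0,0]],"spin":[-0.1,-0.2,-0.3,-0.4,-0.5,-0.6,-0.7,-0.8,-0.9,-1]}'
python3 - <<'E'
from h import *
s=arm.get_state();print(np.round([*s['force'],*s['eef_pos'],*s['moment'],s['q'][5]],4));
E
```

```text
t: 12.0
eef_pos: [0.6044, -0.0675, 0.1225]
ee_rot: [2.281, 1.57, -0.192]
force: [-2.9, 3.7, 7.7]
width: 0.0116
[-2.9218  3.7364  7.7062  0.6044 -0.0675  0.1225  1.2257  1.0532  0.0214
  0.4592]
```

```bash
python3 -m handwheel '{"gripper":[-1,-1,-1,-1,-1,-1,-1,-1],"travel":[[0,0,0],[0,0,0],[0,0,0],[0,0,0],[0,0,0],[0,0,0],[0,0,0],[0,0,0]],"spin":[-0.1,-0.2,-0.3,-0.4,-0.5,-0.6,-0.65,-0.65]}'
python3 - <<'E'
from h import *
from scipy.spatial.transform import Rotation as Ro
s=arm.get_state();M=Ro.from_euler('xyz',s['ee_rot']).as_matrix();print(np.round([*s['force'],*s['eef_pos'],*s['moment'],s['q'][5],np.degrees(np.arctan2(M[1,2],M[0,2]))],4));
E
```

```text
t: 12.8
eef_pos: [0.6045, -0.0675, 0.1225]
ee_rot: [2.945, 1.57, -0.036]
force: [-2.6, 2.5, 7.2]
width: 0.0121
[-2.557400e+00  2.504300e+00  7.243800e+00  6.045000e-01 -6.750000e-02
  1.225000e-01  1.312500e+00  9.133000e-01 -1.130000e-02 -4.960000e-02
 -1.708126e+02]
```

```bash
cat > m.py <<'E'
from h import *
from scipy.spatial.transform import Rotation as Ro
s=arm.get_state();M=Ro.from_euler('xyz',s['ee_rot']).as_matrix();print(np.round([*s['force'],*s['eef_pos'],*s['moment'],s['q'][5],np.degrees(np.arctan2(M[1,2],M[0,2]))],4))
E
python3 -m handwheel '{"gripper":[-1,-1,-1],"travel":[[0,0,0],[0,0,0],[0,0,0]],"spin":[-0.05,-0.08,-0.08]}' ; python3 m.py
python3 -m handwheel '{"gripper":[-1,-1],"travel":[[0,0,0],[0,0,0]],"spin":[-0.04,-0.04]}' ; python3 m.py
```

```text
t: 13.1
eef_pos: [0.6046, -0.0674, 0.1226]
ee_rot: [2.861, 1.57, -0.181]
force: [-3.0, 3.1, 7.1]
width: 0.012
[-2.98040e+00  3.13640e+00  7.13260e+00  6.04600e-01 -6.74000e-02
  1.22600e-01  1.26890e+00  9.88800e-01  4.30200e-01 -1.11200e-01
 -1.74328e+02]
t: 13.3
eef_pos: [0.6046, -0.0675, 0.1226]
ee_rot: [2.74, 1.57, -0.334]
force: [-2.6, 3.4, 7.4]
width: 0.0122
[-2.559900e+00  3.350300e+00  7.404800e+00  6.046000e-01 -6.750000e-02
  1.226000e-01  1.134500e+00  9.659000e-01  6.567000e-01 -1.425000e-01
 -1.761133e+02]
```

```bash
python3 -m handwheel '{"gripper":[-1,-1,-1,-1],"travel":[[0,0,0.004],[0,0,0.008],[0,0,0.012],[0,0,0.012]],"spin":[0,0,0,0]}' ; python3 m.py
python3 -m handwheel '{"gripper":[1,1,1,1,1,1,1,1],"travel":[[0,0,0],[0,0,0],[0,0,0],[0,0,0],[0,0,0],[0,0,0],[0,0,0],[0,0,0]],"spin":[0,0,0,0,0,0,0,0]}' ; python3 m.py
```

```text
t: 13.7
eef_pos: [0.6046, -0.0675, 0.1285]
ee_rot: [2.713, 1.57, -0.36]
force: [-1.6, 3.2, 4.8]
width: 0.0122
[-1.644600e+00  3.243600e+00  4.751900e+00  6.046000e-01 -6.750000e-02
  1.285000e-01  1.082200e+00  6.891000e-01  6.290000e-01 -1.415000e-01
 -1.760612e+02]
t: 14.5
eef_pos: [0.6042, -0.0675, 0.1281]
ee_rot: [2.385, 1.571, -0.689]
force: [0.7, -0.0, -0.1]
width: 0.0708
[ 6.754000e-01 -8.300000e-03 -1.367000e-01  6.042000e-01 -6.750000e-02
  1.281000e-01  9.520000e-02 -3.700000e-02  1.020000e-02 -1.423000e-01
 -1.761436e+02]
```

Clear upward, back toward the robot side, and look.

```bash
python3 -m handwheel '{"gripper":[1,1,1,1,1,1,1,1,1,1],"travel":[[0,0,0],[0,0,0.02],[0,0,0.06],[0,0,0.14],[0,0,0.2],[-0.1,0,0.25],[-0.2,0,0.25],[-0.2,0,0.25],[-0.2,0,0.25],[-0.2,0,0.25]],"spin":[0,0,0,0,0,0,0,0,0,0]}'
python3 - <<'E'
from h import *
for c in ['scene','top','wrist']:
    f=shot(c,c+'8')
    for l,z in [('cap_face',.108),('push_face',.077)]:
        for r in spotter.tip_of(c,l)[:1]: print(c,l,r['conf'],r['at'],world(f,r['at'],z))
    i=f['pixels']
    if c=='scene':cv2.imwrite('pics/scene8z.png',cv2.resize(i[130:260,180:310],None,fx=4.5,fy=4.5,interpolation=cv2.INTER_CUBIC))
E
```

```text
t: 15.5
eef_pos: [0.505, -0.0675, 0.2539]
ee_rot: [3.14, 1.569, 0.066]
force: [-0.5, -0.4, -0.3]
width: 0.088
scene cap_face 0.89 [230.8, 177.4] [ 0.60510778 -0.06668359  0.108     ]
scene push_face 0.7 [248.9, 165.6] [ 0.526796   -0.07349499  0.077     ]
top cap_face 0.57 [292.7, 187.7] [ 0.60300106 -0.06492034  0.108     ]
```

View pics/scene8z.png

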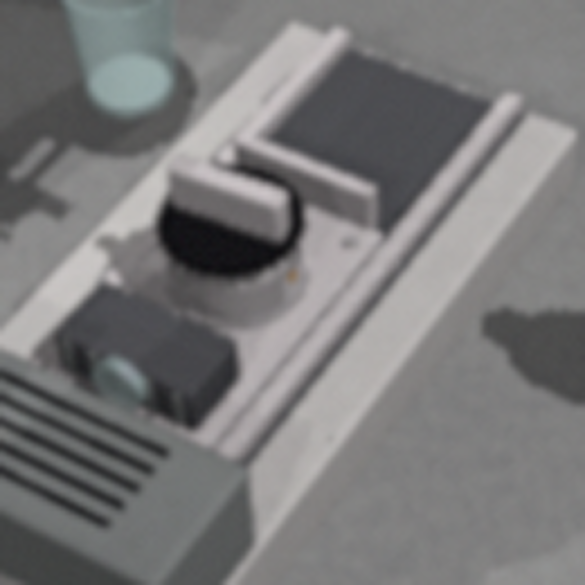

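View pics/wrist8.png

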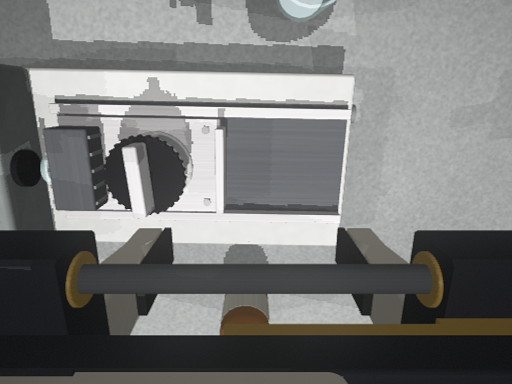

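View pics/top8.png

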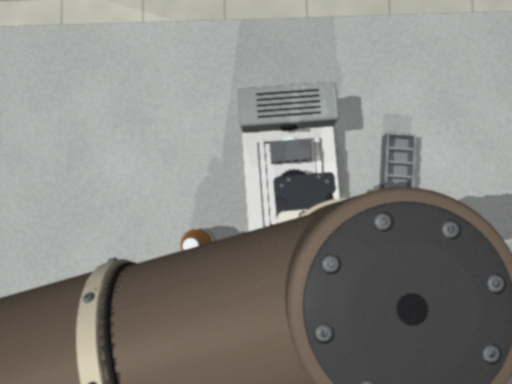

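```bash
python3 -c "
import cv2
i=cv2.imread('pics/wrist8.png'); cv2.imwrite('pics/wrist8z.png',cv2.resize(i[115:235,80:230],None,fx=5,fy=5,interpolation=cv2.INTER_CUBIC))
i=cv2.imread('pics/scene8.png'); cv2.imwrite('pics/scene8y.png',cv2.resize(i[155:210,200:270],None,fx=10,fy=10,interpolation=cv2.INTER_CUBIC))"
```

```text
(no output)
```

View pics/wrist8z.png

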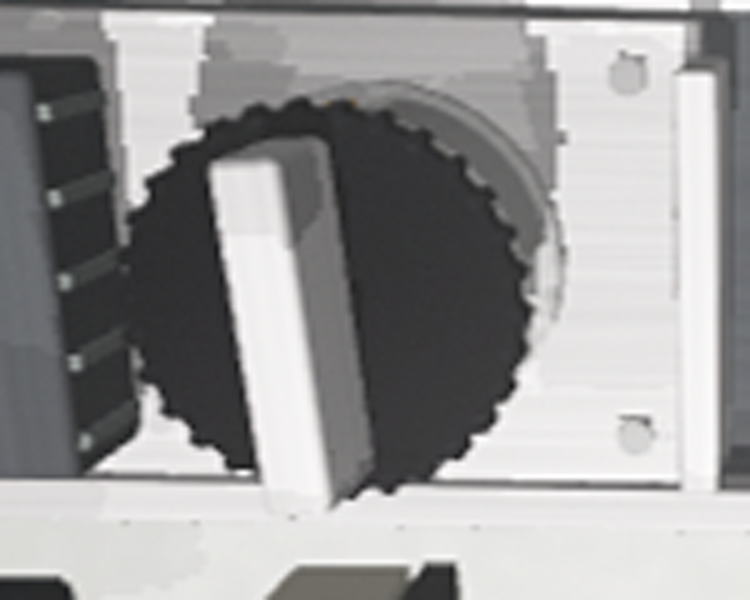

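View pics/scene8y.png

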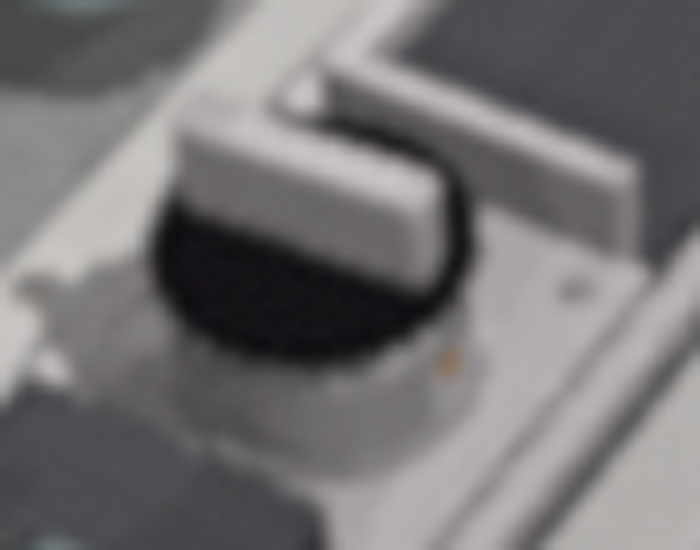

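Run:
```python
from h import *
f=viewer.grab_frame('wrist')
for z in [.125,.130,.134,.139]:
    a=world(f,(129,146.6),z);b=world(f,(139.6,216),z);d=b-a
    print(z,(a+b)/2,np.hypot(*d[:2]),np.degrees(np.arctan2(d[1],d[0])))
a,b=world(f,(80+700/5,115+68/5),.09),world(f,(80+700/5,115+490/5),.09);d=b-a; print('push plate top',a,b,np.degrees(np.arctan2(-d[0],d[1])))
# disc circle
for z in (.104,.108,.113):
  print(z,world(f,(80+331/5,115+298/5),z), [np.linalg.norm(world(f,(80+128/5,115+298/5),z)-world(f,(80+530/5,115+298/5),z)),np.linalg.norm(world(f,(80+331/5,115+100/5),z)-world(f,(80+331/5,115+492/5),z))])
```

```text
0.125 [ 0.60760832 -0.06647623  0.125     ] 0.06142476509687655 96.33661694148519
0.13 [ 0.60578745 -0.06793041  0.13      ] 0.06027272855414853 96.33661694148527
0.134 [ 0.60433075 -0.06909375  0.134     ] 0.059351099319966086 96.33661694148519
0.139 [ 0.60250988 -0.07054793  0.139     ] 0.05819906277723807 96.33661694148516
push plate top [ 0.53968585 -0.11322068  0.09      ] [ 0.53655568 -0.03033821  0.09      ] 2.162825316244816
0.104 [ 0.60425531 -0.06851082  0.104     ] [np.float64(0.07368249605605391), np.float64(0.07418325437740746)]
0.108 [ 0.60295162 -0.06956092  0.108     ] [np.float64(0.07265767653491029), np.float64(0.07315147001480794)]
0.113 [ 0.601322   -0.07087354  0.113     ] [np.float64(0.0713766521334806), np.float64(0.07186173956155857)]
```

Run:
```python
from h import *
f=viewer.grab_frame('scene')
for z in (.113,.108,.104): print(z,pix(f,[.604,-.0685,z]))
g=lambda n:cv2.cvtColor(cv2.imread(f'pics/{n}.png'),cv2.COLOR_BGR2GRAY).astype(float)
for n in ('scene3','scene6','scene8'):
    m=g(n); out=[]
    for c in range(222,240,3):
        col=m[180:196,c]; 
        # dark->light crossing at 90
        k=np.where((col[:-1]<90)&(col[1:]>=90))[0]
        out.append(None if len(k)==0 else round(float(180+k[-1]+(90-col[k[-1]])/(col[k[-1]+1]-col[k[-1]])),2))
    print(n,out)
```

```text
0.113 [np.float64(230.28066425952775), np.float64(175.19190715312592)]
0.108 [np.float64(230.43343254995105), np.float64(176.78401393588425)]
0.104 [np.float64(230.55483173359096), np.float64(178.04920099243157)]
scene3 [None, 191.57, 191.6, 191.21, 190.35, 189.5]
scene6 [None, None, None, None, None, 195.0]
scene8 [None, 194.0, 193.14, 192.86, 191.89, 190.72]
```

```bash
python3 -c "
from h import *
s=arm.get_state();print(s['t'],s['force']);print(arm.job_done())"
```

```text
16.05 [-0.55413331  0.36580153  1.12570248]
the job is handed in; nothing more can be done
None
```

The lamp carriage is home and its cap is locked and seated. I handed the job in at about 16 s, with the gripper open and clear of everything.

- **Carriage:** I pushed the push plate with closed fingers until it met a firm stop, with the push force at 22 N. That puts the cap axis at x of about 0.604 m, which matches the home position worked out from the base.
- **Cap:** I gripped the wing bar and pressed to the bottom stop once to find it. Then I backed off to about 12 mm, turned clockwise to the end stop (moment about 0.65 N m), and let it rise and released it.
- **Turn check:** The wrist picture gives a bar turn of about 86 deg (1.50 rad), which is fully locked.
- **Seating check:** In the scene pictures the disc sits about 1.5 px lower than at the start. A seated cap should show 1.6 px and one caught under the lip 2.9 px, so it is seated.
- **Bystanders:** I touched none of them. The last pictures show no sign that they moved, though I did not measure their positions again.

**Disagreements:**
- **Press force:** While pressing, the force read about 1 N below what the spring figures predict, so I set the depth from the bottom stop instead.
- **Cap height:** The wrist picture alone gave a bar height anywhere from 130 to 134 mm, too loose to tell seated from caught. I relied on the scene comparison and on the smooth rise past the lip.

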